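Peel a fresh tray off the stack and hold it over the order sheet

ROBOT

A 7-joint arm with a two-finger parallel gripper is mounted at the origin on the work surface. World frame = base frame: x ahead of the robot, y to its left, z up, the work surface at z = 0. Lengths are in m, angles in rad, forces in N, time in s.
With the tool pointing down it reaches from about 0.4 to 0.85 m from the base axis. Payload 4.5 kg.
Tool frame: the origin (TCP) lies midway between the tips of the shut fingers; the grasp point (between the pads) lies 19 mm behind it; z points along the fingers, y is the line along which they close (so a half turn about z gives the same grasp; the last joint's range is limited). The gripper opens to 88 mm and grips with 3 to 60 N. Pads are 18 mm wide; open, the fingers measure 123 mm over their backs; the gripper's body (75 mm by 187 mm) begins 45 mm behind the grasp point.
Start: joints at [1.274, 0.689, -0.195, 1.565, 0.157, 0.902, -0.215], TCP at [0.203, -0.591, 0.239] pointing down, gripper open.
Joint ranges: [-3.01, 3.01], [-0.46, 2.08], [-1.47, 1.51], [0.13, 2.56], [-1, 4.14], [0.04, 2.09], [-2.66, 2.66]. Speed limits (rad/s): [2.57, 2.57, 3.14, 3.14, 3.14, 3.14, 3.14].

INTERFACE

Orientations are given as a unit quaternion [x, y, z, w].
In Python, from plant import r gives the robot as it stands.
- The arm moves only by the tool carry_out, never from a script. Its argument "plan" is a list of rows, each an object with "rot": the turn, a rotation vector about the tool's x, y, z in rad, a list of three; "xyz": the shift along the tool's x, y, z in m, a list of three; "grip": the closure in counts, from 0 (fully open) to 255 (shut). In form: [{"rot": [wx, wy, wz], "xyz": [dx, dy, dz], "grip": grip}, ...]. A call has 1 to 8 rows; each row is the pose to reach, as a shift and turn from the pose commanded when the call began, along the tool's axes at that moment; what a row does not reach only later rows make up. A row lasts 1/12 s, in which the tool goes at most 41.7 mm and 7.16 degrees, less where a joint would pass 70% of its speed; a pose out of reach is approached as far as the arm can. A call with a gripper value outside its range is refused whole. The fingers move at their own pace and stop on an object; "squeeze" is the grip in N (left out, the last holds). Time passes only in rows, so rows that repeat a pose let the fingers close. It gives the time, the measured TCP pose, the force, the opening and the grip force at its end, in the units of the state.
- r.get_state(): the state, without advancing time (a new reading comes with each control period).
- r.snapshot(name): name is "side" or "top" or "wrist"; returns the picture (384x512x3 uint8, red, green, blue); there is no depth.
- r.camera_params(name): a dict with "fx", "fy", "cx", "cy" (pixels), "distortion" ([k1, k2, p1, p2, k3] as OpenCV has them; the pictures are not rectified), "position" and "attitude" of the camera in the world; the wrist camera has in their place "hand_eye" (4x4, takes a point from camera to tool coordinates, whose origin is the TCP and whose axes are the flange's). Camera axes: x right, y down, z forward; pixel columns grow to the right and rows downward; lengths in m; the calibration is good to about 2 mm. A picture is of the moment at which its call begins: read the wrist's pose just before it. camera_params takes no time and is no camera call.
- r.finish_job(): hands the job in; it is judged then, once.
The state is a dict: "clock": time; "q": joint angles; "qd": joint speeds; "joint_torque": joint torques, N m; "tool_pos": TCP position; "eef_rot": TCP orientation; "contact_force": force on the tool from outside, world axes, zero at the start; "moment": the same for the moment, N m; "opening": opening from 0.0 (shut) to 1.0 (fully open); "finger_force": force on a finger pad.
Only numpy, scipy, OpenCV 4.12 (cv2) and the standard library are available. Lean on these libraries where they do the work, as an engineer would, in place of code of your own. Each camera call takes 0.05 s, during which the arm holds its last target. There are 200 camera calls.

TASK

A cream ring box has been left in the top dark-grey tray of the nested stack: take it out and set it down upright, not dropped, on the free part of the green cutting mat beside the two finished boxes. Then peel the empty top tray off the one it clings to, raising one corner first while the opposite corner still sits, so that the trays underneath stay where they are, and leave everything else on the bench alone. Finish still holding the tray in the gripper, level, right way up, clear of everything and centred over the clipboard, about 15 cm above the bench, ready for the order to be counted into it.

Things in the scene. Friction and masses are not known exactly. Their poses are not given: they have to be found in the camera images.
- ring_box_centre (a point): centre (half-way up) of the closed cream card ring box to clear away; 50 mm along its x, 60 mm along its y, 42 mm tall, about 60 g; it starts upright on the top tray's floor, standing about 12 mm proud of the tray's rim
- top_tray_centre (a point): centre, half-way up, of the top dark-grey rigid tray (17 mm below its rim); x = its long side (190 mm), y = its short side (140 mm), z up; 34 mm tall, 150 g, floor 4 mm thick. An upright ridge 10 mm thick runs round its edge. Its tapered foot (14 mm tall) sits in the tray below, its ridge rests on that tray's ridge, outer faces flush, its rim 20 mm above that tray's rim
- corner0 (a point): top of the ridge, mid-thickness, in the middle of the top tray's +x +y corner: (76.5, 51.5) mm from the tray's centre, 17 mm above it. The corners are cut straight at 45 degrees; there the ridge is 10 mm thick across the tray's direction (1, 1), 42 mm long outside, 34 mm inside; its upright faces reach 20 mm down outside, 16 mm inside (to a ledge 8 mm wide)
- corner1 (a point): the same at the tray's -x +y corner: (-76.5, 51.5) mm; thickness across (-1, 1)
- corner2 (a point): the same at the tray's -x -y corner: (-76.5, -51.5) mm; thickness across (1, 1)
- corner3 (a point): the same at the tray's +x -y corner: (76.5, -51.5) mm; thickness across (-1, 1)
- middle_tray_centre (a point): centre, half-way up, of the middle tray (same kind and axes, loose, 160 g, 20 mm lower than the top one); stays put. Its four corner lugs snap over the top tray's foot: after 3 mm of lift each holds with about 0.7 N until that corner is 6.5 mm up. Lifted square, all four hold and the middle tray comes along; tilted up about the opposite corner by 0.1 to 0.15 rad they let go in turn
- bottom_tray_centre (a point): centre, half-way up, of the bottom tray (same tray, loose, standing on the bench); to stay in place
- mat_free (a point): on the upper face of the green gridded cutting mat (fixed, 220 mm along its x by 170 mm along its y, 3 mm thick), at the middle of its free part: the mat's centre is 45 mm further along +x. The two finished boxes stand on the mat 110 mm further along +x, side by side
- done_box0_centre (a point): centre, half-way up, of a finished ring box on the mat (50 mm in the mat's x, 60 in y, 42 tall, loose); to be left alone
- done_box1_centre (a point): the other finished ring box, the same
- clipboard_centre (a point): centre of the upper face of the brown clipboard with the white order sheet (fixed, 235 mm along x, 165 mm along y, 3 mm thick; a steel clip 13 mm tall at its +x end)
- hammer: chasing hammer lying on the bench, 230 mm long, wooden handle, bystander; origin on the bench below its handle's middle
- pliers: flat-nose pliers with red grips lying on the bench, 150 mm long, bystander; origin below the rivet
- flux_jar: closed amber jar with white cap, 56 mm across, 70 mm tall, bystander; origin at its underside
- doming_block: steel doming block, a 50 mm cube, bystander; origin at its underside
- tape_roll: roll of cream tape lying flat, 90 mm across, 24 mm tall, bystander; origin at its underside
There are look-alikes about, which are no part of the job. What is shaped like the part that bears top_tray_centre but turquoise is not meant. Leave any turquoise look-alike of the part that bears ring_box_centre alone.

How it is judged:
By the outcome, as a careful person would: the job done as asked, in the order asked, and still so for the second after the job is handed in, while the arm keeps its last pose, push and grip.
It also fails if it takes over 58 s, if anything falls off the work surface, if the arm or the gripper's body presses on something with over 40 N, if the wrist force passes 120 N, or if a joint passes its speed limit or range.

## Working session

There is one attempt and no reset: what is moved stays moved. The work goes in short steps, Python scripts to look and compute and a tool call to move; the robot and the scene stay as the last step left them, time stands still between calls to the robot, and variables do not carry over. Pictures are saved under pics/ and viewed, at most 10 in all, crops included, and the job is handed in when it is done.

Besides the shell and the picture viewer there is one more tool, called after "Call:" as name(argument=value, ...), one argument or row to a line, values as JSON. carry_out: Moves the arm, as the interface text tells. Its arguments: {"type":"object","properties":{"plan":{"type":"array"},"squeeze":{"type":"number"}},"required":["plan"]}

```bash
mkdir -p pics
python3 - <<'E'
from plant import r
import cv2,numpy as np
s=r.get_state();print({k:np.round(v,3).tolist() for k,v in s.items()})
for n in ("top","side"):
    im=r.snapshot(n);cv2.imwrite(f"pics/{n}0.png",im[:,:,::-1]);p=r.camera_params(n);print(n,p)
print(r.camera_params("wrist"))
a=cv2.imread("pics/top0.png");cv2.imwrite("pics/top0b.png",cv2.resize(a,(800,600)))
a=cv2.imread("pics/side0.png");cv2.imwrite("pics/side0b.png",cv2.resize(a,(800,600)))
E
```

```text
{'clock': 0.0, 'q': [1.274, 0.69, -0.194, 1.566, 0.157, 0.902, -0.215], 'qd': [-0.001, -0.001, 0.0, 0.001, -0.001, 0.001, 0.0], 'joint_torque': [-0.0, -52.756, -1.267, -15.343, -0.053, 0.006, 0.0], 'tool_pos': [0.203, -0.591, 0.238], 'eef_rot': [0.986, 0.165, -0.0, -0.001], 'contact_force': [-0.407, -0.437, 0.411], 'moment': [-0.005, -0.012, -0.002], 'finger_force': 0.0, 'opening': 0.997}
top {'fx': 388.12947310571775, 'fy': 388.12947310571775, 'cx': 256.67029408013445, 'cy': 194.35785825117065, 'distortion': array([-0.06862306,  0.        ,  0.        ,  0.        ,  0.        ]), 'position': array([ 0.41138645, -0.02874435,  1.38589574]), 'attitude': array([-0.70249233,  0.71070642, -0.02540399,  0.0274874 ])}
side {'fx': 358.09375648735545, 'fy': 358.09375648735545, 'cx': 249.35521091242862, 'cy': 193.4447651760662, 'distortion': array([-0.01628255,  0.        ,  0.        ,  0.        ,  0.        ]), 'position': array([ 0.41862983, -0.91972368,  0.7410944 ]), 'attitude': array([ 0.89030323, -0.03089611,  0.02822307, -0.45344135])}
{'fx': 278.7018464113144, 'fy': 278.7018464113144, 'cx': 254.34475645320182, 'cy': 195.94743916569374, 'distortion': array([0.00965068, 0.        , 0.        , 0.        , 0.        ]), 'hand_eye': array([[-7.91229105e-04, -9.58971075e-01, -2.83502825e-01,
         7.21294479e-02],
       [ 9.99999420e-01, -9.65768256e-04,  4.75886530e-04,
        -5.33713964e-04],
       [-7.30159446e-04, -2.83502285e-01,  9.58971283e-01,
        -1.45837771e-01],
       [ 0.00000000e+00,  0.00000000e+00,  0.00000000e+00,
         1.00000000e+00]])}
```

View pics/top0b.png

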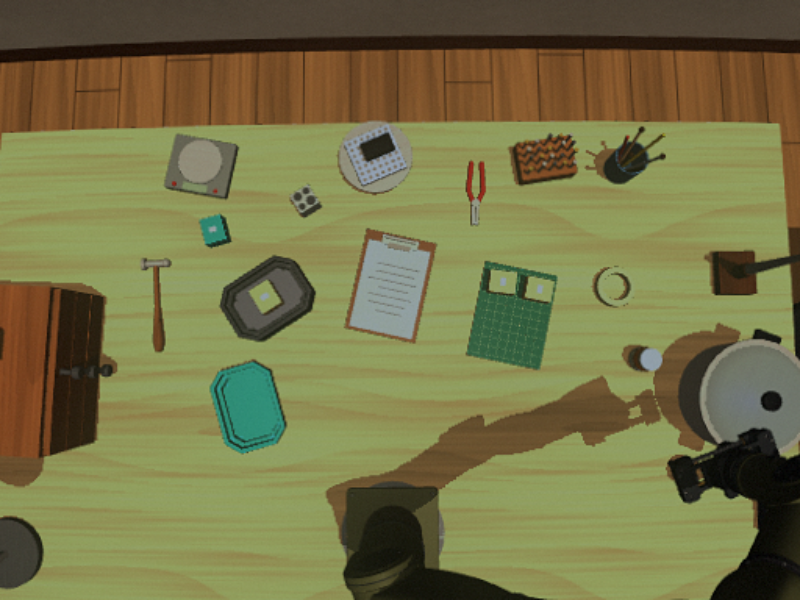

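View pics/side0b.png

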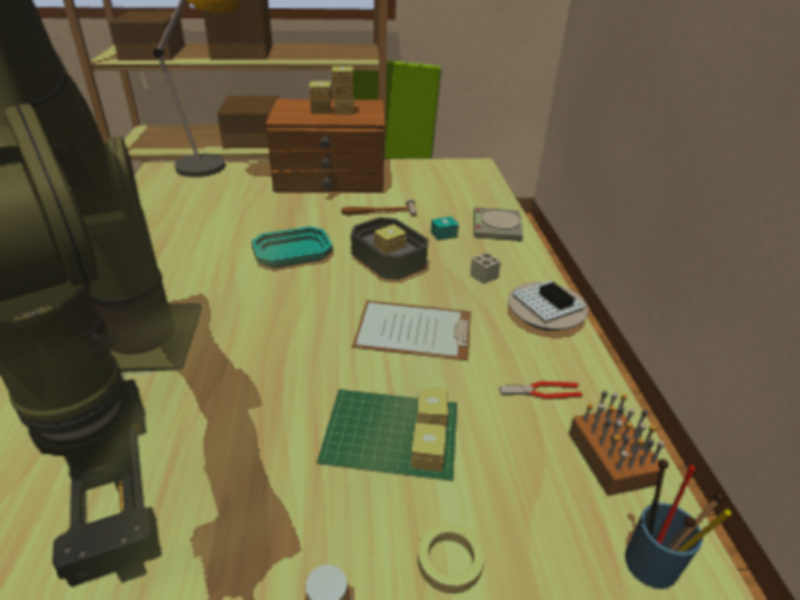

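The top view (800 px scale) shows the dark-grey stack at (268,298) with the cream box at (265,296), and the mat at (512,315) with the finished boxes at (502,282) and (540,288). The clipboard is at (390,285). The look-alikes are a turquoise tray at (248,406) and a turquoise box at (214,230). The dark-grey stack holding the cream box fits the description.

```bash
cat > h.py <<'E'
from plant import r
import cv2,numpy as np
from scipy.spatial.transform import Rotation as R
def cam(n,s=None):
    p=r.camera_params(n);K=np.array([[p['fx'],0,p['cx']],[0,p['fy'],p['cy']],[0,0,1]])
    if n=='wrist':
        T=np.eye(4);T[:3,:3]=R.from_quat(s['eef_rot']).as_matrix();T[:3,3]=s['tool_pos'];T=T@p['hand_eye']
        return K,p['distortion'],T[:3,:3],T[:3,3]
    return K,p['distortion'],R.from_quat(p['attitude']).as_matrix(),p['position']
def cast(px,z,c):
    K,d,Rm,t=c
    u=cv2.undistortPoints(np.array(px,float).reshape(-1,1,2),K,d).reshape(-1,2)
    v=np.c_[u,np.ones(len(u))]@Rm.T
    return t+v*((z-t[2])/v[:,2])[:,None]
def blobs(mask,amin=30):
    cs,_=cv2.findContours(mask.astype(np.uint8),cv2.RETR_EXTERNAL,cv2.CHAIN_APPROX_NONE)
    return [c for c in cs if cv2.contourArea(c)>amin]
def rect(c,z,cm):
    """min-area rectangle on plane z: centre(mm), sizes along, yaw of long side deg"""
    P=(cast(c.reshape(-1,2),z,cm)[:,:2]*1000).astype(np.float32)
    (cx,cy),(w,h),a=cv2.minAreaRect(P)
    if w<h:w,h,a=h,w,a+90
    return np.round([cx,cy,w,h,(a+90)%180-90],1)
def goto(pos,Rd,s=None):
    """shift & rotvec in present tool axes to reach pos,Rd"""
    s=s or r.get_state();R0=R.from_quat(s['eef_rot'])
    return np.round(R0.inv().apply(np.array(pos)-s['tool_pos']),4),np.round((R0.inv()*Rd).as_rotvec(),4)
E
python3 - <<'E'
from h import *
im=cv2.imread('pics/top0.png');hsv=cv2.cvtColor(im,cv2.COLOR_BGR2HSV);cm=cam('top')
for n,u in (('box',(265,296)),('wood',(320,330)),('mat',(500,330)),('tray',(290,285)),('ledge',(245,318)),('sheet',(380,330)),('done',(503,275))):
    print(n,hsv[int(u[1]*.64),int(u[0]*.64)])
H,S,V=cv2.split(hsv)
m=(H>60)&(H<85)&(S>90);m[:, :280]=0
for c in blobs(m,200):print('mat',rect(c,.003,cm))
m=(V<90);m[170:225,135:205]&=True
z=np.zeros_like(m);z[160:222,136:206]=1
for c in blobs(m&z,200):print('tray',rect(c,.074,cm),cv2.contourArea(c))
z[:]=0;z[172:205,155:188]=1
for c in blobs((V>100)&z,20):print('box',rect(c,.086,cm))
z[:]=0;z[140:225,215:285]=1
for c in blobs((((H<20)&(S>90))|(S<60))&z,200):print('clip',rect(c,.003,cm))
crop=im[155:230,130:290];cv2.imwrite('pics/crop1.png',cv2.resize(crop,None,fx=5,fy=5,interpolation=cv2.INTER_CUBIC))
E
```

```text
box [101  33 169]
wood [ 36 105 158]
mat [ 63  91 115]
tray [18 27 93]
ledge [21 29 89]
sheet [ 94  25 163]
done [ 37  96 159]
mat [ 487.6 -277.9  218.5  167.4  -12.4]
tray [524.4 267.5 194.5 148.7 -57.6] 2173.5
box [529.1 270.6  59.5  51.4  31.5]
clip [559.1   0.  234.3 165.  -13. ]
```

View pics/crop1.png

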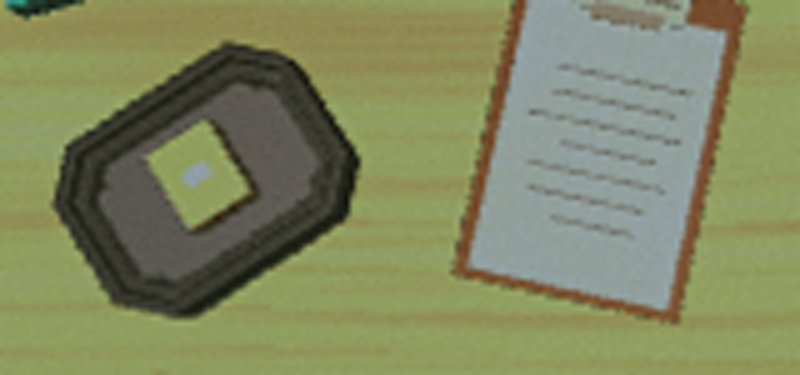

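The crop confirms that the cream box stands in the dark-grey top tray. Next I work out the move above it.

```bash
cat >> h.py <<'E'
def down(a):
    a=np.radians(a);y=np.array([np.cos(a),np.sin(a),0]);z=np.array([0,0,-1.])
    return R.from_matrix(np.c_[np.cross(y,z),y,z])
E
python3 -c "
from h import *
print(goto([.529,.2706,.2],down(-58.5)))"
```

```text
(array([ 0.5883, -0.7085,  0.0391]), array([-1.600e-03, -1.000e-04, -2.189e-01]))
```

Call:
carry_out(
  plan=[
    {"rot":[0,0,0],"xyz":[0.59,-0.71,0.0],"grip":0},
    {"rot":[0,0,0],"xyz":[0.59,-0.71,0.0],"grip":0},
    {"rot":[0,0,0],"xyz":[0.59,-0.71,0.0],"grip":0},
    {"rot":[0,0,0],"xyz":[0.59,-0.71,0.0],"grip":0},
    {"rot":[0,0,0],"xyz":[0.59,-0.71,0.0],"grip":0},
    {"rot":[0,0,0],"xyz":[0.59,-0.71,0.0],"grip":0},
    {"rot":[0,0,0],"xyz":[0.59,-0.71,0.0],"grip":0},
    {"rot":[0,0,0],"xyz":[0.59,-0.71,0.0],"grip":0},
  ],
)

```text
clock: 0.77
tool_pos: [0.3213, -0.2775, 0.2387]
eef_rot: [0.986, 0.164, -0.0, -0.0]
contact_force: [0.5, 0.6, -0.2]
opening: 1.0
finger_force: 0.0
```

Call:
carry_out(
  plan=[
    {"rot":[0,0,0],"xyz":[0.37,-0.45,0.0],"grip":0},
    {"rot":[0,0,0],"xyz":[0.37,-0.45,0.0],"grip":0},
    {"rot":[0,0,0],"xyz":[0.37,-0.45,0.0],"grip":0},
    {"rot":[0,0,0],"xyz":[0.37,-0.45,0.0],"grip":0},
    {"rot":[0,0,0],"xyz":[0.37,-0.45,0.0],"grip":0},
    {"rot":[0,0,0],"xyz":[0.37,-0.45,0.0],"grip":0},
    {"rot":[0,0,0],"xyz":[0.37,-0.45,0.0],"grip":0},
    {"rot":[0,0,0],"xyz":[0.37,-0.45,0.0],"grip":0},
  ],
)

```text
clock: 1.43
tool_pos: [0.4379, 0.0349, 0.2386]
eef_rot: [0.986, 0.165, -0.0, 0.0]
contact_force: [0.5, -1.5, -0.2]
opening: 1.003
finger_force: 0.0
```

```bash
python3 -c "
from h import *
print(r.get_state()['q'],goto([.529,.2706,.2],down(-58.5)))"
```

```text
[-0.10000265  0.45608207 -0.1244327   2.10114647  0.09877886  0.590109
 -1.53375366] (array([ 0.1628, -0.1933,  0.0385]), array([ 1.000e-04,  5.000e-04, -2.187e-01]))
```

Call:
carry_out(
  plan=[
    {"rot":[0,0,-0.07],"xyz":[0.163,-0.193,0.038],"grip":0},
    {"rot":[0,0,-0.14],"xyz":[0.163,-0.193,0.038],"grip":0},
    {"rot":[0,0,-0.219],"xyz":[0.163,-0.193,0.038],"grip":0},
    {"rot":[0,0,-0.219],"xyz":[0.163,-0.193,0.038],"grip":0},
    {"rot":[0,0,-0.219],"xyz":[0.163,-0.193,0.038],"grip":0},
    {"rot":[0,0,-0.219],"xyz":[0.163,-0.193,0.038],"grip":0},
    {"rot":[0,0,-0.219],"xyz":[0.163,-0.193,0.038],"grip":0},
    {"rot":[0,0,-0.219],"xyz":[0.163,-0.193,0.038],"grip":0},
  ],
)

```text
clock: 2.1
tool_pos: [0.5287, 0.272, 0.1996]
eef_rot: [0.962, 0.274, -0.0, -0.001]
contact_force: [0.5, -0.3, 1.4]
opening: 1.005
finger_force: 0.0
```

Run:
```python
from h import *
s=r.get_state();im=r.snapshot('wrist')[:,:,::-1].copy();cv2.imwrite('pics/w1.png',im)
print(s['tool_pos'],s['qd'].round(3) if hasattr(s['qd'],'round') else s['qd'])
cm=cam('wrist',s)
hsv=cv2.cvtColor(im,cv2.COLOR_BGR2HSV);H,S,V=cv2.split(hsv)
for c in blobs((V>110),800):print('bright',rect(c,.086,cm),cv2.boundingRect(c))
big=cv2.resize(im,(768,576));cv2.imwrite('pics/w1b.png',big)
```

```text
[0.5287242  0.27200184 0.19955634] [ 0.054 -0.042  0.051  0.079  0.013  0.008  0.009]
bright [389.4 183.5 304.3  54.1 -57.7] (123, 312, 268, 41)
bright [468.2 226.7 172.1  52.4 -58.3] (178, 238, 165, 46)
bright [541.5 255.7  87.2  69.1 -56.5] (232, 152, 92, 72)
bright [555.3 287.6 517.5 258.  -58.8] (0, 0, 512, 283)
```

View pics/w1b.png

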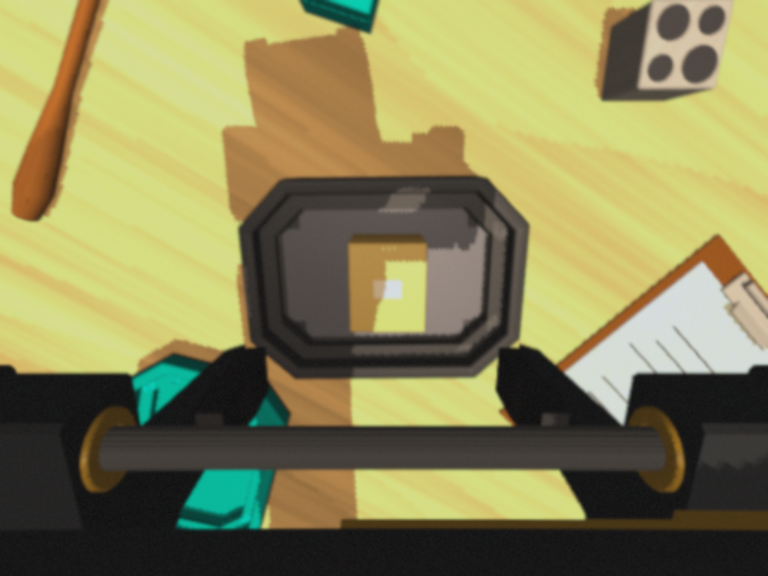

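The wrist view (768 px scale) shows the tray's rim spanning x 240–528 and y 178–378. The box top is at about (387,287), with its sides parallel to the tray. I'll measure both from this view.

Run:
```python
from h import *
im=cv2.imread('pics/w1.png');s=r.get_state();cm=cam('wrist',s)
hsv=cv2.cvtColor(im,cv2.COLOR_BGR2HSV);H,S,V=cv2.split(hsv)
z=np.zeros(S.shape,bool);z[112:256,152:360]=1
m=((S<90)&z).astype(np.uint8);m=cv2.morphologyEx(m,cv2.MORPH_OPEN,np.ones((3,3)))
c=max(blobs(m),key=cv2.contourArea);print('tray',rect(c,.074,cm),cv2.boundingRect(c))
z[:]=0;z[158:228,226:292]=1
m=((S>90)&z).astype(np.uint8);m=cv2.morphologyEx(m,cv2.MORPH_OPEN,np.ones((3,3)))
c=max(blobs(m),key=cv2.contourArea);print('box',rect(c,.086,cm),cv2.boundingRect(c))
P=np.array([[348,243],[427,243],[427,332],[348,332]])/1.5
print(cast(P,.086,cm).mean(0),cast(P,.086,cm)[:,:2])
```

```text
tray [526.  266.3 224.2 143.  -58.5] (152, 118, 208, 138)
box [530.7 267.   63.1  50.4  31.8] (232, 158, 53, 64)
[0.5291634  0.26526364 0.086     ] [[0.54159446 0.30201811]
 [0.56743394 0.25994479]
 [0.5175724  0.2271362 ]
 [0.49005278 0.27195547]]
```

```bash
python3 -c "
from h import *
print(r.get_state()['tool_pos'],goto([.5292,.268,.056],down(-58.4)))"
```

```text
[0.52862205 0.26876151 0.1998423 ] (array([0.0003, 0.0009, 0.1438]), array([0.0001, 0.0017, 0.0002]))
```

Call:
carry_out(
  plan=[
    {"rot":[0,0,0],"xyz":[0.001,-0.001,0.035],"grip":0},
    {"rot":[0,0,0],"xyz":[0.001,-0.001,0.07],"grip":0},
    {"rot":[0,0,0],"xyz":[0.001,-0.001,0.1],"grip":0},
    {"rot":[0,0,0],"xyz":[0.001,-0.001,0.125],"grip":0},
    {"rot":[0,0,0],"xyz":[0.001,-0.001,0.14],"grip":0},
    {"rot":[0,0,0],"xyz":[0.001,-0.001,0.144],"grip":0},
    {"rot":[0,0,0],"xyz":[0.001,-0.001,0.144],"grip":0},
    {"rot":[0,0,0],"xyz":[0.001,-0.001,0.144],"grip":0},
  ],
)

```text
clock: 2.82
tool_pos: [0.5302, 0.2685, 0.0577]
eef_rot: [0.963, 0.271, 0.0, 0.0]
contact_force: [-0.8, 0.3, 0.1]
opening: 1.002
finger_force: 0.0
```

Call:
carry_out(
  plan=[
    {"rot":[0,0,0],"xyz":[0,0,0],"grip":80},
    {"rot":[0,0,0],"xyz":[0,0,0],"grip":120},
    {"rot":[0,0,0],"xyz":[0,0,0],"grip":150},
    {"rot":[0,0,0],"xyz":[0,0,0],"grip":170},
    {"rot":[0,0,0],"xyz":[0,0,0],"grip":170},
    {"rot":[0,0,0],"xyz":[0,0,0],"grip":170},
    {"rot":[0,0,0],"xyz":[0,0,0],"grip":170},
    {"rot":[0,0,0],"xyz":[0,0,0],"grip":170},
  ],
  squeeze=12,
)

```text
clock: 3.48
tool_pos: [0.5297, 0.2697, 0.0569]
eef_rot: [0.962, 0.271, 0.0, 0.0]
contact_force: [-1.5, -0.2, 2.7]
opening: 0.568
finger_force: 12.0
```

Call:
carry_out(
  plan=[
    {"rot":[0,0,0],"xyz":[0,0,-0.006],"grip":170},
    {"rot":[0,0,0],"xyz":[0,0,-0.02],"grip":170},
    {"rot":[0,0,0],"xyz":[0,0,-0.04],"grip":170},
    {"rot":[0,0,0],"xyz":[0,0,-0.065],"grip":170},
    {"rot":[0,0,0],"xyz":[0,0,-0.09],"grip":170},
    {"rot":[0,0,0],"xyz":[0,0,-0.11],"grip":170},
    {"rot":[0,0,0],"xyz":[0,0,-0.12],"grip":170},
    {"rot":[0,0,0],"xyz":[0,0,-0.12],"grip":170},
  ],
)

```text
clock: 4.15
tool_pos: [0.5309, 0.2703, 0.179]
eef_rot: [0.962, 0.271, 0.002, -0.001]
contact_force: [-0.5, -0.3, -1.0]
opening: 0.564
finger_force: 12.0
```

```bash
python3 -c "
from h import *
print(r.get_state()['opening'],goto([.4437,-.2682,.15],down(-12.4)))"
```

```text
0.5636679033298767 (array([-0.3557,  0.4137,  0.0275]), array([ 0.0019, -0.0042, -0.8048]))
```

Call:
carry_out(
  plan=[
    {"rot":[0,0,-0.04],"xyz":[-0.015,0.018,0],"grip":170},
    {"rot":[0,0,-0.09],"xyz":[-0.035,0.041,0],"grip":170},
    {"rot":[0,0,-0.14],"xyz":[-0.058,0.067,0],"grip":170},
    {"rot":[0,0,-0.19],"xyz":[-0.081,0.094,0],"grip":170},
    {"rot":[0,0,-0.24],"xyz":[-0.104,0.121,0],"grip":170},
    {"rot":[0,0,-0.3],"xyz":[-0.127,0.148,0],"grip":170},
    {"rot":[0,0,-0.35],"xyz":[-0.15,0.174,0],"grip":170},
    {"rot":[0,0,-0.4],"xyz":[-0.173,0.2,0],"grip":170},
  ],
)

```text
clock: 4.82
tool_pos: [0.4852, 0.0071, 0.1755]
eef_rot: [0.889, 0.459, -0.001, -0.001]
contact_force: [-0.3, -0.5, -0.7]
opening: 0.569
finger_force: 12.0
```

```bash
python3 -c "
from h import *
print(r.get_state()['opening'],goto([.4437,-.2682,.15],down(-12.4)))"
```

```text
0.5692432576978925 (array([-0.2484,  0.1258,  0.0256]), array([-0.0023,  0.0012, -0.4017]))
```

Call:
carry_out(
  plan=[
    {"rot":[0,0,-0.05],"xyz":[-0.03,0.015,0.003],"grip":170},
    {"rot":[0,0,-0.1],"xyz":[-0.06,0.03,0.006],"grip":170},
    {"rot":[0,0,-0.16],"xyz":[-0.095,0.048,0.009],"grip":170},
    {"rot":[0,0,-0.22],"xyz":[-0.13,0.066,0.012],"grip":170},
    {"rot":[0,0,-0.28],"xyz":[-0.165,0.083,0.015],"grip":170},
    {"rot":[0,0,-0.34],"xyz":[-0.195,0.1,0.018],"grip":170},
    {"rot":[0,0,-0.38],"xyz":[-0.215,0.11,0.02],"grip":170},
    {"rot":[0,0,-0.4],"xyz":[-0.22,0.112,0.02],"grip":170},
  ],
)

```text
clock: 5.48
tool_pos: [0.4469, -0.2404, 0.1547]
eef_rot: [0.783, 0.622, -0.002, -0.001]
contact_force: [-0.6, -0.5, -1.1]
opening: 0.569
finger_force: 12.0
```

Call:
carry_out(
  plan=[
    {"rot":[0,0,0],"xyz":[0,0,0],"grip":170},
    {"rot":[0,0,0],"xyz":[0,0,0],"grip":170},
    {"rot":[0,0,0],"xyz":[0,0,0],"grip":170},
  ],
)

```text
clock: 5.73
tool_pos: [0.4503, -0.2329, 0.1566]
eef_rot: [0.78, 0.626, 0.001, -0.001]
contact_force: [-0.1, 1.2, -0.4]
opening: 0.564
finger_force: 12.0
```

Run:
```python
from h import *
s=r.get_state()
for n in('wrist','top'):
    im=r.snapshot(n)[:,:,::-1].copy();cv2.imwrite(f'pics/{n}2.png',im)
    if n=='top':
        hsv=cv2.cvtColor(im,cv2.COLOR_BGR2HSV);H,S,V=cv2.split(hsv);z=np.zeros(S.shape,bool);z[160:225,136:206]=1
        for c in blobs((V<90)&z,200):print('tray',rect(c,.074,cam('top')),cv2.contourArea(c))
cv2.imwrite('pics/w2b.png',cv2.resize(cv2.imread('pics/wrist2.png'),(768,576)))
print(s['tool_pos'],s['contact_force'],goto([.4437,-.2682,.015],down(-12.4),s))
```

```text
tray [525.5 267.2 193.  147.4 -56.9] 2146.5
[ 0.45028408 -0.23286042  0.15658241] [-0.06436575  1.16306873 -0.44220191] (array([-0.0362,  0.0013,  0.1415]), array([-0.0003, -0.0017, -0.0018]))
```

View pics/w2b.png

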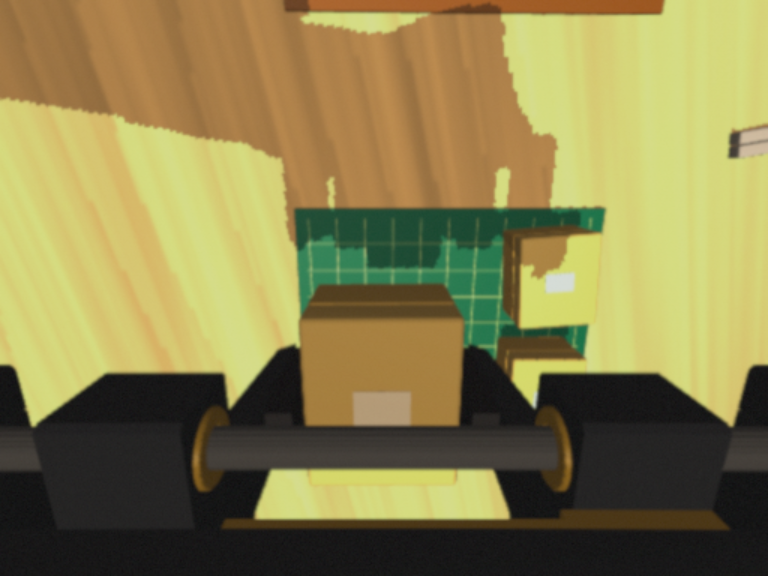

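The wrist view shows the box held square to the mat. The finished boxes at (550,280) and (545,370) are clear of it, so I lower now.

Call:
carry_out(
  plan=[
    {"rot":[0,0,0],"xyz":[-0.02,0.001,0.0],"grip":170},
    {"rot":[0,0,0],"xyz":[-0.036,0.001,0.02],"grip":170},
    {"rot":[0,0,0],"xyz":[-0.036,0.001,0.05],"grip":170},
    {"rot":[0,0,0],"xyz":[-0.036,0.001,0.08],"grip":170},
    {"rot":[0,0,0],"xyz":[-0.036,0.001,0.105],"grip":170},
    {"rot":[0,0,0],"xyz":[-0.036,0.001,0.122],"grip":170},
    {"rot":[0,0,0],"xyz":[-0.036,0.001,0.13],"grip":170},
    {"rot":[0,0,0],"xyz":[-0.036,0.001,0.13],"grip":170},
  ],
)

```text
clock: 6.5
tool_pos: [0.4427, -0.269, 0.0255]
eef_rot: [0.78, 0.626, -0.0, -0.001]
contact_force: [-0.0, -0.1, -1.1]
opening: 0.567
finger_force: 12.0
```

Call:
carry_out(
  plan=[
    {"rot":[0,0,0],"xyz":[0,0,0.002],"grip":170},
    {"rot":[0,0,0],"xyz":[0,0,0.004],"grip":170},
    {"rot":[0,0,0],"xyz":[0,0,0.006],"grip":170},
    {"rot":[0,0,0],"xyz":[0,0,0.006],"grip":170},
    {"rot":[0,0,0],"xyz":[0,0,0.006],"grip":170},
  ],
)

```text
clock: 6.92
tool_pos: [0.4431, -0.271, 0.0213]
eef_rot: [0.781, 0.625, 0.0, 0.0]
contact_force: [-0.4, 0.3, -1.1]
opening: 0.567
finger_force: 12.0
```

Call:
carry_out(
  plan=[
    {"rot":[0,0,0],"xyz":[0,0,0.001],"grip":170},
    {"rot":[0,0,0],"xyz":[0,0,0.002],"grip":170},
    {"rot":[0,0,0],"xyz":[0,0,0.003],"grip":170},
    {"rot":[0,0,0],"xyz":[0,0,0.004],"grip":170},
    {"rot":[0,0,0],"xyz":[0,0,0.004],"grip":170},
    {"rot":[0,0,0],"xyz":[0,0,0.004],"grip":170},
  ],
)

```text
clock: 7.42
tool_pos: [0.4427, -0.2707, 0.0166]
eef_rot: [0.781, 0.625, -0.0, -0.0]
contact_force: [-0.4, 0.2, -0.4]
opening: 0.567
finger_force: 12.0
```

Near contact, so I go on in small steps.

Call:
carry_out(
  plan=[
    {"rot":[0,0,0],"xyz":[0,0,0.0005],"grip":170},
    {"rot":[0,0,0],"xyz":[0,0,0.001],"grip":170},
    {"rot":[0,0,0],"xyz":[0,0,0.0015],"grip":170},
    {"rot":[0,0,0],"xyz":[0,0,0.0015],"grip":170},
    {"rot":[0,0,0],"xyz":[0,0,0.0015],"grip":170},
  ],
)

```text
clock: 7.83
tool_pos: [0.4428, -0.2707, 0.0157]
eef_rot: [0.781, 0.625, -0.0, 0.0]
contact_force: [-1.3, -0.0, 4.3]
opening: 0.564
finger_force: 12.0
```

Call:
carry_out(
  plan=[
    {"rot":[0,0,0],"xyz":[0,0,0],"grip":110},
    {"rot":[0,0,0],"xyz":[0,0,0],"grip":95},
    {"rot":[0,0,0],"xyz":[0,0,0],"grip":70},
    {"rot":[0,0,0],"xyz":[0,0,0],"grip":60},
    {"rot":[0,0,0],"xyz":[0,0,-0.005],"grip":60},
    {"rot":[0,0,0],"xyz":[0,0,-0.02],"grip":60},
    {"rot":[0,0,0],"xyz":[0,0,-0.045],"grip":60},
    {"rot":[0,0,0],"xyz":[0,0,-0.075],"grip":60},
  ],
)

```text
clock: 8.5
tool_pos: [0.4418, -0.2701, 0.0902]
eef_rot: [0.781, 0.625, -0.001, -0.001]
contact_force: [1.4, -0.7, -0.1]
opening: 0.763
finger_force: 0.0
```

Call:
carry_out(
  plan=[
    {"rot":[0,0,0],"xyz":[0,0,-0.03],"grip":0},
    {"rot":[0,0,0],"xyz":[0.03,0,-0.06],"grip":0},
    {"rot":[0,0,0],"xyz":[0.06,0,-0.09],"grip":0},
    {"rot":[0,0,0],"xyz":[0.09,0,-0.11],"grip":0},
    {"rot":[0,0,0],"xyz":[0.12,0,-0.12],"grip":0},
    {"rot":[0,0,0],"xyz":[0.15,0,-0.12],"grip":0},
    {"rot":[0,0,0],"xyz":[0.15,0,-0.12],"grip":0},
    {"rot":[0,0,0],"xyz":[0.15,0,-0.12],"grip":0},
  ],
)

```text
clock: 9.17
tool_pos: [0.476, -0.1225, 0.2108]
eef_rot: [0.779, 0.626, 0.0, 0.0]
contact_force: [-1.2, -0.2, 0.2]
opening: 1.001
finger_force: 0.0
```

Run:
```python
from h import *
s=r.get_state()
w=r.snapshot('top')[:,:,::-1][145:240,280:390];t=r.snapshot('side')[:,:,::-1][230:320,190:310]
a=np.hstack([cv2.resize(w,(400,345),interpolation=2),cv2.resize(t,(400,345),interpolation=2)]);cv2.imwrite('pics/place.png',a)
u=np.array([np.cos(np.radians(-57.3)),np.sin(np.radians(-57.3))]);v=np.array([-u[1],u[0]])
c0=np.array([.525,.2675])+.0765*u+.0515*v;print('c0',c0)
print(s['tool_pos'],goto([*c0,.2],down(-12.3),s))
```

```text
c0 [0.60966619 0.2309468 ]
[ 0.47599284 -0.12254055  0.21082333] (array([0.374 , 0.0545, 0.011 ]), array([ 0.0007, -0.0003, -0.002 ]))
```

View pics/place.png

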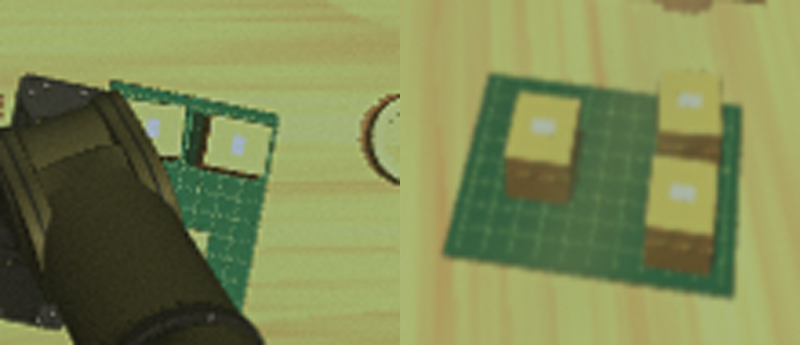

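The side view (right half) shows the box upright on the mat's free part at (540,145), with both finished boxes untouched. Now to the tray corner.

Call:
carry_out(
  plan=[
    {"rot":[0,0,0],"xyz":[0.03,0.004,0],"grip":0},
    {"rot":[0,0,0],"xyz":[0.07,0.01,0],"grip":0},
    {"rot":[0,0,0],"xyz":[0.11,0.016,0],"grip":0},
    {"rot":[0,0,0],"xyz":[0.15,0.022,0],"grip":0},
    {"rot":[0,0,0],"xyz":[0.19,0.028,0],"grip":0},
    {"rot":[0,0,0],"xyz":[0.23,0.034,0],"grip":0},
    {"rot":[0,0,0],"xyz":[0.27,0.04,0],"grip":0},
    {"rot":[0,0,0],"xyz":[0.3,0.044,0],"grip":0},
  ],
)

```text
clock: 9.93
tool_pos: [0.5853, 0.1605, 0.2097]
eef_rot: [0.781, 0.625, 0.0, -0.0]
contact_force: [0.2, -0.4, 1.1]
opening: 0.999
finger_force: 0.0
```

Call:
carry_out(
  plan=[
    {"rot":[0,0,0],"xyz":[0.01,0.0,0],"grip":0},
    {"rot":[0,0,0],"xyz":[0.01,0.0,0],"grip":0},
    {"rot":[0,0,0],"xyz":[0.01,0,0],"grip":0},
    {"rot":[0,0,0],"xyz":[0.01,0,0],"grip":0},
    {"rot":[0,0,0],"xyz":[0.01,0,0],"grip":0},
    {"rot":[0,0,0],"xyz":[0.01,0,0],"grip":0},
  ],
)

```text
clock: 10.43
tool_pos: [0.5866, 0.166, 0.2102]
eef_rot: [0.782, 0.624, -0.001, 0.001]
contact_force: [0.4, 0.8, -0.5]
opening: 1.0
finger_force: 0.0
```

Run:
```python
from h import *
s=r.get_state();im=r.snapshot('wrist')[:,:,::-1].copy();cv2.imwrite('pics/w3.png',im)
np.save('s3.npy',np.r_[s['tool_pos'],s['eef_rot']])
print(s['tool_pos'],np.abs(s['qd']).max())
cv2.imwrite('pics/w3b.png',cv2.resize(im,(768,576)))
```

```text
[0.58658802 0.16601588 0.21018216] 0.011567552271358248
```

View pics/w3b.png

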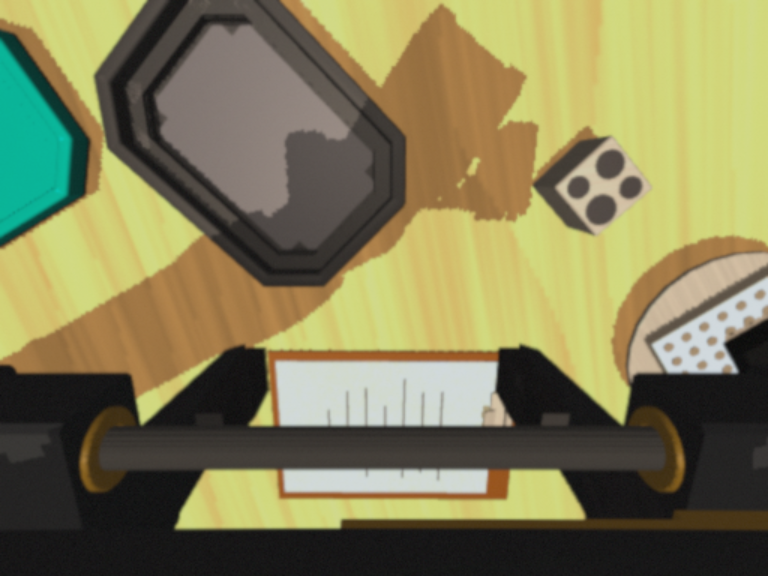

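The wrist view shows the tray empty. Its c0 chamfer is the near-vertical edge at x≈405, y 140–207, and its c3 chamfer is at the bottom at (295,285). I'll fit those edges.

Run:
```python
from h import *
a=np.load('s3.npy');s=dict(tool_pos=a[:3],eef_rot=a[3:]);cm=cam('wrist',s)
im=cv2.imread('pics/w3.png');S=cv2.cvtColor(im,cv2.COLOR_BGR2HSV)[:,:,1]
m=(S<95).astype(np.uint8);m[:,:55]=0;m[200:]=0
n,l,st,_=cv2.connectedComponentsWithStats(cv2.morphologyEx(m,cv2.MORPH_OPEN,np.ones((3,3))));k=l[100,170]
c=max(blobs(l==k),key=cv2.contourArea);print(cv2.boundingRect(c))
c=cv2.approxPolyDP(c,4,True).reshape(-1,2);print((c*1.5).tolist())
P=cast(c,.074,cm)[:,:2]*1000;print(P.round(1).tolist())
row=lambda y:np.flatnonzero(l[y]==k).max()
E=np.array([[row(y)+.5,y] for y in range(97,136,3)]);Q=cast(E,.074,cm)[:,:2]*1000
d=Q-Q.mean(0);w=np.linalg.svd(d)[2][0];print('c0 edge mid',Q.mean(0),'dir',np.degrees(np.arctan2(w[1],w[0])),'resid',np.abs(d@[-w[1],w[0]]).max())
```

```text
(63, 0, 207, 190)
[[147.0, 0.0], [94.5, 73.5], [108.0, 148.5], [262.5, 283.5], [324.0, 283.5], [402.0, 204.0], [403.5, 136.5], [277.5, 0.0]]
[[490.5, 358.8], [445.0, 329.9], [435.4, 288.3], [503.9, 181.7], [545.7, 172.1], [610.2, 213.2], [619.8, 253.9], [564.0, 342.4]]
c0 edge mid [615.67085417 232.33243414] dir -102.51988379247794 resid 0.772632693946783
```

```bash
python3 -c "
from h import *
print(goto([.6029,.1945,.13],down(-12.5)))"
```

```text
(array([0.031 , 0.0097, 0.0802]), array([ 0.0001,  0.0012, -0.005 ]))
```

Call:
carry_out(
  plan=[
    {"rot":[0,0,-0.005],"xyz":[0.015,0.005,0.02],"grip":190},
    {"rot":[0,0,-0.005],"xyz":[0.031,0.01,0.045],"grip":190},
    {"rot":[0,0,-0.005],"xyz":[0.031,0.01,0.07],"grip":190},
    {"rot":[0,0,-0.005],"xyz":[0.031,0.01,0.08],"grip":190},
    {"rot":[0,0,-0.005],"xyz":[0.031,0.01,0.08],"grip":190},
    {"rot":[0,0,-0.005],"xyz":[0.031,0.01,0.08],"grip":190},
    {"rot":[0,0,-0.005],"xyz":[0.031,0.01,0.08],"grip":190},
    {"rot":[0,0,-0.005],"xyz":[0.031,0.01,0.08],"grip":190},
  ],
)

```text
clock: 11.15
tool_pos: [0.6041, 0.1964, 0.1319]
eef_rot: [0.779, 0.626, 0.001, 0.001]
contact_force: [-0.3, 0.4, -0.6]
opening: 0.42
finger_force: 0.0
```

Run:
```python
from h import *
s=r.get_state();im=r.snapshot('wrist')[:,:,::-1].copy();cv2.imwrite('pics/w4.png',im)
np.save('s4.npy',np.r_[s['tool_pos'],s['eef_rot']])
print(s['tool_pos'],np.abs(s['qd']).max(),s['opening'])
cv2.imwrite('pics/w4b.png',cv2.resize(im,(768,576)))
```

```text
[0.60409724 0.19643534 0.13190432] 0.002696587092295446 0.41963687952249445
```

View pics/w4b.png

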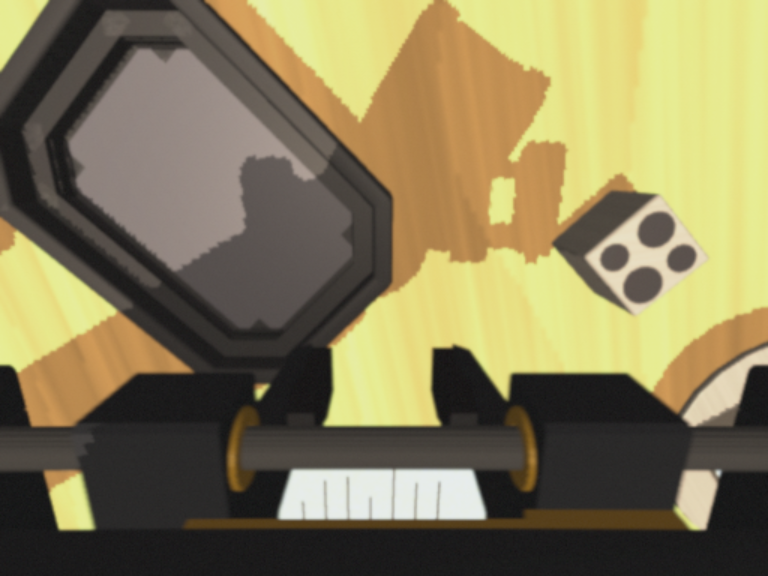

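The fingertips' midline is at x≈382 and the c0 ridge lies between x≈372 and 392, so it is nearly centred. The chamfer runs over rows 195–270. I'll compute the exact offset.

Run:
```python
from h import *
a=np.load('s4.npy');s=dict(tool_pos=a[:3],eef_rot=a[3:]);cm=cam('wrist',s)
im=cv2.imread('pics/w4.png');S=cv2.cvtColor(im,cv2.COLOR_BGR2HSV)[:,:,1]
m=(S<95).astype(np.uint8);m[:,300:]=0;m[232:]=0
n,l,st,_=cv2.connectedComponentsWithStats(cv2.morphologyEx(m,cv2.MORPH_OPEN,np.ones((3,3))));k=l[150,200]
c=max(blobs(l==k),key=cv2.contourArea);p=cv2.approxPolyDP(c,4,True).reshape(-1,2);p=p[p[:,0]>240]
print((p*1.5).tolist());P=cast(p,.074,cm)[:,:2]*1000;print(P.round(1).tolist())
E=np.array([[np.flatnonzero(l[y]==k).max()+.5,y] for y in range(134,174,2)]);Q=cast(E,.074,cm)[:,:2]*1000
d=Q-Q.mean(0);w=np.linalg.svd(d)[2][0];print('edge',Q.mean(0),np.degrees(np.arctan2(w[1],w[0])),np.abs(d@[-w[1],w[0]]).max())
g=cv2.cvtColor(im,cv2.COLOR_BGR2GRAY);print(g[140:166,235:270].mean(0).round().astype(int).tolist())
```

```text
[[388.5, 283.5], [388.5, 193.5]]
[[610.6, 213.7], [619.9, 256.9]]
edge [617.34758386 239.89365839] -102.10441787222467 0.00012706024762975524
[59, 63, 66, 66, 66, 66, 66, 66, 67, 67, 67, 66, 61, 51, 48, 56, 62, 63, 63, 64, 64, 64, 64, 64, 62, 59, 87, 127, 141, 143, 143, 142, 142, 141, 140]
```

Call:
carry_out(
  plan=[
    {"rot":[0,0,0],"xyz":[0.02,0,0],"grip":190},
    {"rot":[0,0,0],"xyz":[0.0395,0,0.01],"grip":190},
    {"rot":[0,0,0],"xyz":[0.0395,0,0.025],"grip":190},
    {"rot":[0,0,0],"xyz":[0.0395,0,0.04],"grip":190},
    {"rot":[0,0,0],"xyz":[0.0395,0,0.055],"grip":190},
    {"rot":[0,0,0],"xyz":[0.0395,0,0.065],"grip":190},
    {"rot":[0,0,0],"xyz":[0.0395,0,0.069],"grip":190},
    {"rot":[0,0,0],"xyz":[0.0395,0,0.069],"grip":190},
  ],
  squeeze=3,
)

```text
clock: 11.87
tool_pos: [0.6114, 0.2348, 0.0609]
eef_rot: [0.779, 0.627, -0.0, -0.0]
contact_force: [0.8, 0.5, -0.5]
opening: 0.254
finger_force: 0.0
```

Call:
carry_out(
  plan=[
    {"rot":[0,0,0],"xyz":[0,0,0.0],"grip":200},
    {"rot":[0,0,0],"xyz":[0,0,0.0],"grip":205},
    {"rot":[0,0,0],"xyz":[0,0,0.0],"grip":205},
  ],
)

```text
clock: 12.12
tool_pos: [0.6122, 0.2354, 0.0622]
eef_rot: [0.779, 0.627, 0.001, 0.0]
contact_force: [-0.2, -0.0, 1.0]
opening: 0.192
finger_force: 0.0
```

Call:
carry_out(
  plan=[
    {"rot":[0,0,0],"xyz":[0,0,0.001],"grip":213},
    {"rot":[0,0,0],"xyz":[0,0,0.0015],"grip":217},
    {"rot":[0,0,0],"xyz":[0,0,0.0015],"grip":219},
    {"rot":[0,0,0],"xyz":[0,0,0.0015],"grip":221},
    {"rot":[0,0,0],"xyz":[0,0,0.0015],"grip":221},
  ],
)

```text
clock: 12.53
tool_pos: [0.6121, 0.235, 0.0599]
eef_rot: [0.779, 0.627, 0.0, 0.0]
contact_force: [1.9, 0.1, 0.4]
opening: 0.136
finger_force: 0.5
```

Call:
carry_out(
  plan=[
    {"rot":[0,0,0],"xyz":[0,0.0008,0],"grip":221},
    {"rot":[0,0,0],"xyz":[0,0.0008,0],"grip":223},
    {"rot":[0,0,0],"xyz":[0,0.0008,0],"grip":226},
    {"rot":[0,0,0],"xyz":[0,0.0008,0],"grip":230},
    {"rot":[0,0,0],"xyz":[0,0.0008,0],"grip":235},
    {"rot":[0,0,0],"xyz":[0,0.0008,0],"grip":235},
  ],
)

```text
clock: 13.03
tool_pos: [0.6124, 0.2349, 0.0597]
eef_rot: [0.779, 0.627, -0.0, 0.0]
contact_force: [1.0, -0.6, -0.5]
opening: 0.113
finger_force: 3.0
```

Call:
carry_out(
  plan=[
    {"rot":[0,0,0],"xyz":[0,0,0],"grip":245},
    {"rot":[0,0,0],"xyz":[0,0,0],"grip":255},
    {"rot":[0,0,0],"xyz":[0,0,0],"grip":255},
    {"rot":[0,0,0],"xyz":[0,0,0],"grip":255},
  ],
  squeeze=55,
)

```text
clock: 13.37
tool_pos: [0.6124, 0.2349, 0.0597]
eef_rot: [0.779, 0.627, 0.0, 0.0]
contact_force: [0.1, -0.4, -0.2]
opening: 0.106
finger_force: 55.0
```

Run:
```python
from h import *
s=r.get_state();np.save('s5.npy',np.r_[s['tool_pos'],s['eef_rot']]);print(s['contact_force'],s['moment'],s['opening'],s['q'])
R0=R.from_quat(s['eef_rot'])
# pivot line in tool frame: ridge mid at tool y~0; pivot 186 mm toward -y, world z .054
p=R0.inv().apply(np.array([0,0,.054-s['tool_pos'][2]]))+np.array([0,-.186,0])
for t in np.arange(.01,.19,.01):
    for sg in(1,):
        Rr=R.from_rotvec([sg*-t,0,0]);print(round(t,2),(p-Rr.apply(p)).round(4))
```

```text
[ 0.13405684 -0.36127403 -0.2498096 ] [-0.02517864 -0.26329283 -0.08001235] 0.10635922106775297 [-0.24184853  0.97862608 -0.37273522  1.57625034  0.49959311  0.68284204
 -1.07321602]
0.01 [ 0.     -0.0001 -0.0019]
0.02 [ 0.     -0.0002 -0.0037]
0.03 [ 0.     -0.0003 -0.0056]
0.04 [ 0.     -0.0004 -0.0074]
0.05 [-0.     -0.0005 -0.0093]
0.06 [ 0.     -0.0007 -0.0111]
0.07 [ 0.     -0.0009 -0.013 ]
0.08 [ 0.     -0.001  -0.0148]
0.09 [ 0.     -0.0013 -0.0167]
0.1 [ 0.     -0.0015 -0.0185]
0.11 [ 0.     -0.0017 -0.0204]
0.12 [ 0.     -0.002  -0.0222]
0.13 [ 0.     -0.0023 -0.0241]
0.14 [ 0.     -0.0026 -0.0259]
0.15 [-0.     -0.0029 -0.0277]
0.16 [-0.     -0.0033 -0.0296]
0.17 [ 0.     -0.0036 -0.0314]
0.18 [ 0.     -0.004  -0.0332]
```

Call:
carry_out(
  plan=[
    {"rot":[-0.01,0,0],"xyz":[0,-0.0001,-0.0019],"grip":255},
    {"rot":[-0.02,0,0],"xyz":[0,-0.0002,-0.0037],"grip":255},
    {"rot":[-0.03,0,0],"xyz":[0,-0.0003,-0.0056],"grip":255},
    {"rot":[-0.04,0,0],"xyz":[0,-0.0004,-0.0074],"grip":255},
    {"rot":[-0.05,0,0],"xyz":[0,-0.0005,-0.0093],"grip":255},
    {"rot":[-0.06,0,0],"xyz":[0,-0.0007,-0.0111],"grip":255},
    {"rot":[-0.07,0,0],"xyz":[0,-0.0009,-0.013],"grip":255},
    {"rot":[-0.08,0,0],"xyz":[0,-0.001,-0.0148],"grip":255},
  ],
)

```text
clock: 14.03
tool_pos: [0.6111, 0.2353, 0.0747]
eef_rot: [0.778, 0.626, 0.025, 0.031]
contact_force: [-0.0, -0.0, -0.8]
opening: 0.103
finger_force: 55.0
```

Call:
carry_out(
  plan=[
    {"rot":[-0.01,0,0],"xyz":[0,-0.0001,-0.0019],"grip":255},
    {"rot":[-0.02,0,0],"xyz":[0,-0.0002,-0.0037],"grip":255},
    {"rot":[-0.03,0,0],"xyz":[0,-0.0003,-0.0056],"grip":255},
    {"rot":[-0.04,0,0],"xyz":[0,-0.0004,-0.0074],"grip":255},
    {"rot":[-0.05,0,0],"xyz":[0,-0.0005,-0.0093],"grip":255},
    {"rot":[-0.06,0,0],"xyz":[0,-0.0007,-0.0111],"grip":255},
    {"rot":[-0.07,0,0],"xyz":[0,-0.0009,-0.013],"grip":255},
    {"rot":[-0.07,0,0],"xyz":[0,-0.0009,-0.013],"grip":255},
  ],
)

```text
clock: 14.7
tool_pos: [0.6092, 0.2362, 0.0878]
eef_rot: [0.777, 0.625, 0.047, 0.059]
contact_force: [0.1, 0.4, -0.2]
opening: 0.106
finger_force: 55.0
```

Run:
```python
from h import *
s=r.get_state();print(s['contact_force'],s['moment'],s['finger_force'],R.from_quat(s['eef_rot']).apply([0,0,1]))
im=r.snapshot('side')[:,:,::-1][120:190,130:290];w=r.snapshot('wrist')[:,:,::-1]
cv2.imwrite('pics/tilt.png',np.vstack([cv2.resize(im,(640,280),interpolation=2),cv2.resize(w[:230],(640,288))]))
```

```text
[ 0.05964848  0.36944306 -0.18809955] [-0.01574102  0.11537797 -0.00393143] 55.00330924987793 [ 0.1468985  -0.03182018 -0.98863963]
```

View pics/tilt.png

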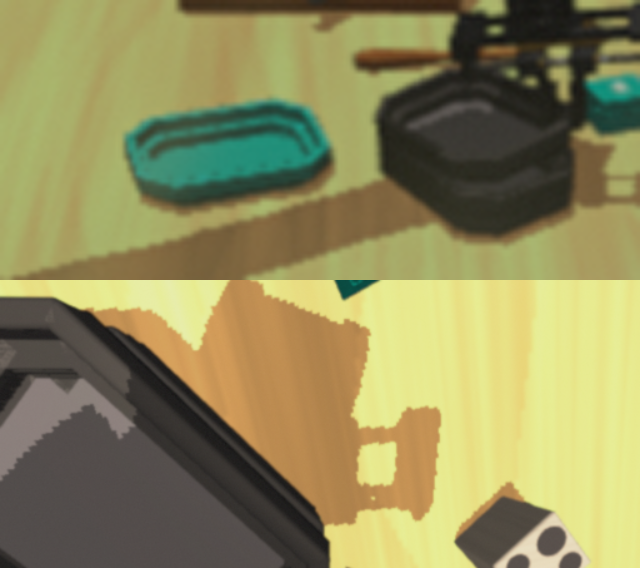

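The picture shows the top tray tilted, with its c0 corner up and the opposite corner seated. The lower trays look undisturbed. I'll add a little tilt and then lift straight up.

Call:
carry_out(
  plan=[
    {"rot":[-0.01,0,0],"xyz":[0,-0.0001,-0.0019],"grip":255},
    {"rot":[-0.02,0,0],"xyz":[0,-0.0002,-0.0037],"grip":255},
    {"rot":[-0.02,0,0],"xyz":[0,0.0003,-0.006],"grip":255},
    {"rot":[-0.02,0,0],"xyz":[0,0.0006,-0.009],"grip":255},
    {"rot":[-0.02,0,0],"xyz":[0,0.0012,-0.013],"grip":255},
    {"rot":[-0.02,0,0],"xyz":[0,0.002,-0.018],"grip":255},
    {"rot":[-0.02,0,0],"xyz":[0,0.003,-0.025],"grip":255},
    {"rot":[-0.02,0,0],"xyz":[0,0.0045,-0.035],"grip":255},
  ],
)

```text
clock: 15.47
tool_pos: [0.6085, 0.2355, 0.123]
eef_rot: [0.776, 0.625, 0.053, 0.066]
contact_force: [0.5, 0.3, -1.6]
opening: 0.111
finger_force: 55.0
```

Call:
carry_out(
  plan=[
    {"rot":[0,0,0],"xyz":[0,0.0017,-0.01],"grip":255},
    {"rot":[0,0,0],"xyz":[0,0.004,-0.025],"grip":255},
    {"rot":[0,0,0],"xyz":[0,0.0075,-0.045],"grip":255},
    {"rot":[0,0,0],"xyz":[0,0.0107,-0.063],"grip":255},
    {"rot":[0,0,0],"xyz":[0,0.0127,-0.075],"grip":255},
    {"rot":[0,0,0],"xyz":[0,0.0135,-0.08],"grip":255},
    {"rot":[0,0,0],"xyz":[0,0.0135,-0.08],"grip":255},
  ],
)

```text
clock: 16.05
tool_pos: [0.6094, 0.2362, 0.2059]
eef_rot: [0.776, 0.624, 0.055, 0.066]
contact_force: [0.9, 0.0, -1.5]
opening: 0.106
finger_force: 55.0
```

Run:
```python
from h import *
s=r.get_state();print(s['tool_pos'],s['contact_force'],s['q'])
a=r.snapshot('side')[:,:,::-1];b=r.snapshot('top')[:,:,::-1]
cv2.imwrite('pics/top6.png',b)
cv2.imwrite('pics/lift.png',np.vstack([cv2.resize(a[90:190,130:290],(560,350),interpolation=2),cv2.resize(b[140:235,130:290],(400,240),interpolation=2)[:, :].copy() if 0 else cv2.resize(b[150:220,130:290],(560,245),interpolation=2)]))
# final pose: tray centre in tool frame from grasp
g=np.load('s5.npy');Rg=R.from_quat(g[3:])
c=np.array([76.5,51.5])/1000;th=np.radians(-57.5);u=np.array([np.cos(th),np.sin(th)]);v=np.array([-u[1],u[0]])
off=-(c[0]*u+c[1]*v); offt=Rg.inv().apply([*off,.057-g[2]]);print('tray centre in tool',offt)
for a in (-12.5,12.5,-12.5+44.5):
    D=down(a);pos=np.array([.559,0,.15])-D.apply(offt);print(a,pos,goto(pos,D,s))
```

```text
[0.60938629 0.23615803 0.20594926] [ 0.91808463  0.04935645 -1.503934  ] [-0.31305852  0.72130496 -0.32364335  1.65643195  0.50866806  0.72507428
 -1.13649395]
tray centre in tool [ 0.01787517 -0.09047124  0.00267654]
-12.5 [ 0.64345782 -0.03703302  0.15267654] (array([-0.2596,  0.0815,  0.0677]), array([ 0.1726, -0.0024,  0.0016]))
12.5 [0.65119561 0.0021301  0.15267654] (array([-0.2197,  0.0807,  0.0676]), array([ 0.1704,  0.0353, -0.4336]))
32.0 [0.64519636 0.03278345 0.15267654] (array([-0.1911,  0.0684,  0.0656]), array([ 0.1648,  0.0647, -0.7731]))
```

View pics/lift.png

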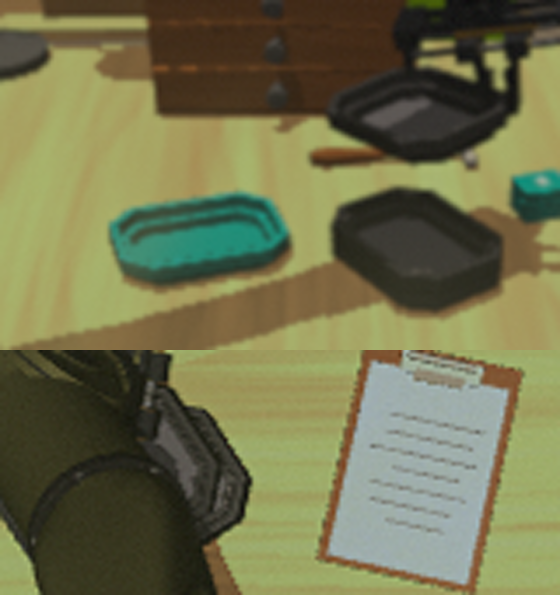

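The side view shows only the top tray lifted, with the two lower ones in place; the load of 1.5 N matches one tray. Now to the clipboard, levelling the tray on the way.

Call:
carry_out(
  plan=[
    {"rot":[0.016,0.006,-0.075],"xyz":[-0.012,0.004,0.002],"grip":255},
    {"rot":[0.04,0.016,-0.19],"xyz":[-0.036,0.013,0.008],"grip":255},
    {"rot":[0.065,0.026,-0.31],"xyz":[-0.066,0.024,0.018],"grip":255},
    {"rot":[0.09,0.035,-0.42],"xyz":[-0.096,0.034,0.03],"grip":255},
    {"rot":[0.115,0.045,-0.54],"xyz":[-0.126,0.045,0.042],"grip":255},
    {"rot":[0.14,0.055,-0.65],"xyz":[-0.156,0.056,0.053],"grip":255},
    {"rot":[0.157,0.062,-0.735],"xyz":[-0.18,0.064,0.062],"grip":255},
    {"rot":[0.165,0.065,-0.773],"xyz":[-0.191,0.068,0.066],"grip":255},
  ],
)

```text
clock: 16.82
tool_pos: [0.6436, 0.0253, 0.147]
eef_rot: [0.486, 0.874, -0.005, -0.002]
contact_force: [-0.2, -0.6, -1.6]
opening: 0.106
finger_force: 55.0
```

Call:
carry_out(
  plan=[
    {"rot":[0,0,0],"xyz":[0,0,0],"grip":255},
    {"rot":[0,0,0],"xyz":[0,0,0],"grip":255},
    {"rot":[0,0,0],"xyz":[0,0,0],"grip":255},
    {"rot":[0,0,0],"xyz":[0,0,0],"grip":255},
  ],
)

```text
clock: 17.15
tool_pos: [0.6435, 0.0354, 0.1508]
eef_rot: [0.483, 0.875, -0.001, -0.001]
contact_force: [-0.4, -0.3, -2.1]
opening: 0.106
finger_force: 55.0
```

Run:
```python
from h import *
s=r.get_state();print(s['tool_pos'],s['contact_force'],np.abs(s['qd']).max(),s['q'])
offt=np.array([.0179,-.0905,.0027]);D=down(32);print(goto(np.array([.559,0,.15])-D.apply(offt),D,s))
Rt=R.from_quat(s['eef_rot']);print('tray',s['tool_pos']+Rt.apply(offt),Rt.apply([0,0,1]))
a=r.snapshot('side')[:,:,::-1];b=r.snapshot('top')[:,:,::-1]
cv2.imwrite('pics/fin.png',np.vstack([cv2.resize(a[100:290,130:340],(500,330),interpolation=2)[:,:],cv2.resize(b[130:240,130:290],(500,270),interpolation=2)]))
```

```text
[0.64353051 0.03544214 0.1507645 ] [-0.36135835 -0.3275053  -2.12561907] 0.006154226297334538 [ 0.20069396  0.88638562 -0.63261849  1.56391503  0.62139792  0.90357902
 -0.0900995 ]
(array([-0.0032,  0.    , -0.0019]), array([-0.0023, -0.0017,  0.0032]))
tray [0.55739509 0.00238782 0.14830472] [-2.87170296e-03  2.15776592e-04 -9.99995853e-01]
```

View pics/fin.png

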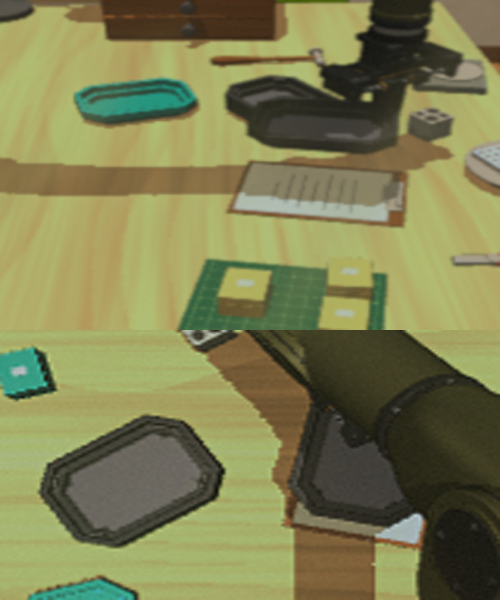

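The side view shows the tray held level over the clipboard; the top view shows the lower stack in place at (130,480). I'll trim the 3 mm residual and check numerically for slip in the grip.

Call:
carry_out(
  plan=[
    {"rot":[-0.002,-0.002,0.003],"xyz":[-0.003,0,-0.002],"grip":255},
    {"rot":[-0.002,-0.002,0.003],"xyz":[-0.003,0,-0.002],"grip":255},
    {"rot":[-0.002,-0.002,0.003],"xyz":[-0.003,0,-0.002],"grip":255},
    {"rot":[-0.002,-0.002,0.003],"xyz":[-0.003,0,-0.002],"grip":255},
    {"rot":[-0.002,-0.002,0.003],"xyz":[-0.003,0,-0.002],"grip":255},
    {"rot":[-0.002,-0.002,0.003],"xyz":[-0.003,0,-0.002],"grip":255},
  ],
)

```text
clock: 17.75
tool_pos: [0.6455, 0.0299, 0.1523]
eef_rot: [0.486, 0.874, -0.001, 0.0]
contact_force: [1.1, -0.2, -1.5]
opening: 0.107
finger_force: 55.0
```

Run:
```python
from h import *
s=r.get_state();Rt=R.from_quat(s['eef_rot']);print('tray',s['tool_pos']+Rt.apply([.0179,-.0905,.0027]),Rt.as_matrix()[2],s['finger_force'])
w=r.snapshot('wrist')[:,:,::-1].copy();cv2.imwrite('pics/w7.png',w)
t=cv2.imread('pics/tilt.png')[280:];n=cv2.resize(w[:230],(640,288))
# rim's bright/saturated outside boundary: right-most grey column per row
for nm,i in(('tilt',t),('now',n)):
    h=cv2.cvtColor(i,cv2.COLOR_BGR2HSV);m=((h[:,:,1]<95)&(h[:,:,2]<120));print(nm,[int(np.flatnonzero(m[y,:400]).max()) if m[y,:400].any() else -1 for y in range(30,285,15)])
# held tray's outline on its own rim plane, from the wrist view (level => size 190-ish consistent)
b=r.snapshot('top')[:,:,::-1].copy();V=cv2.cvtColor(b,cv2.COLOR_BGR2HSV)[:,:,2]
z=np.zeros(V.shape,bool);z[155:222,136:204]=1
for c in blobs((V<90)&z,300):print('stack',rect(c,.054,cam('top')))
```

```text
tray [ 0.5592102  -0.00262483  0.1496929 ] [-0.00150078 -0.00153685 -0.99999769] 55.01570641994476
tilt [78, 101, 133, 153, 169, 185, 200, 216, 232, 247, 263, 279, 294, 310, 319, 322, 327]
now [79, 102, 118, 136, 152, 167, 183, 198, 214, 230, 246, 261, 277, 292, 308, 324, 329]
stack [526.  268.3 191.  144.7 -57.5]
```

```bash
python3 -c "
from plant import r
print(r.finish_job())"
```

```text
the job is handed in; nothing more can be done
None
```

The ring box is upright on the free part of the mat, and the empty top tray is held level about 15 cm over the clipboard with the lower trays still in place. I handed the job in at about 18 s; no verdict came back, and I viewed 11 pictures, one over the limit of 10.

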